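# Wind a sprung belt tensioner and lock it with its transport pin

### The arm

A 6-joint arm with a two-finger parallel gripper is mounted at the origin on the work surface. World frame = base frame: x ahead of the robot, y to its left, z up, the work surface at z = 0. Lengths are in m, angles in rad, forces in N, time in s.
With the tool pointing down it reaches from about 0.225 to 0.875 m from the base axis. Payload 3.4 kg.
Tool frame: the origin (TCP) lies at the very end of the fingers, on their centre line; the grasp point (between the pads) lies 19 mm behind it; y points along the fingers, x is the direction in which the jaws open and shut, and the axes are right-handed (so a half turn about y gives the same grasp; the last joint's range is limited). The gripper opens to 85 mm and grips with 20 to 120 N. Pads are 22 mm wide; open, the fingers measure 114 mm over their backs; the gripper's body (76 mm by 85 mm) begins 54 mm behind the grasp point. The pads swing forward as they close: fully open they stand 13 mm farther back than shut.
Start: joints at [-0.121, 0.276, 1.505, -0, 1.361, -0.121], TCP at [0.575, -0, 0.231] pointing down, gripper open.
Joint ranges: [-2.89, 2.89], [-0.75, 2.08], [0.22, 2.7], [-1.18, 4.32], [0.11, 2.71], [-2.7, 2.7]. Speed limits (rad/s): [2.57, 2.57, 3.14, 3.14, 3.14, 3.14].

### API

Orientations are given as a unit quaternion [w, x, y, z].
In Python, from workcell import ctrl gives the robot as it stands.
- The arm moves only by the tool arm_command, never from a script. Its argument "increments" is a list of rows, each a list of 3 entries, a list of its own where there are three numbers: the shift along the world's x, y, z in cm, then the turn about the world's z in rad, then the finger opening in cm, from 0 to 8.54. A call has 1 to 5 rows; each row is the pose to reach, as a shift and turn from the pose measured when the call began; what a row does not reach only later rows make up. A row lasts 1/10 s, in which the tool goes at most 50 mm and 8.59 degrees, less where a joint would pass 70% of its speed; a pose out of reach is approached as far as the arm can. A call with a gripper value outside its range is refused whole. The fingers move at their own pace and stop on an object; "newtons" is the grip in N (left out, the last holds). Time passes only in rows, so rows that repeat a pose let the fingers close. It gives the time, the measured TCP pose, the force and the opening at its end, in the units of the state.
- ctrl.get_obs(): the state, without advancing time (a new reading comes with each control period).
- ctrl.get_image(name): name is "scene" or "side" or "wrist"; returns a dict with "pixels" (384x512x3 uint8, blue, green, red), "fx", "fy", "cx", "cy" (pixels), "position" and "orientation" of the camera in the world. Camera axes: x right, y up, looking along -z (the intrinsics and any distortion apply to the point x, -y, -z); pixel columns grow to the right and rows downward; lengths in m; the calibration is good to about 2 mm. A picture is of the moment at which its call begins. There is no depth.
- ctrl.finish_job(): hands the job in, once; it reports no verdict.
Trained networks look in the newest picture that a camera, given by its name, has taken for a name from the list of things; names that differ only in an ending like _2 or _b are one class to them, and where a whole thing is asked for, a point or a joint stands for the part that bears it (a point fixed in the world has none). Each returns a list of dicts, best first, with "conf" (0 to 1); they miss things now and then, are a little off and sometimes report something else, mostly with a low value. They report only what shows in the picture. A call takes as long as a camera call. They do not tell look-alikes from the thing itself.
- ctrl.silhouettes(target, camera): "pixels" (384x512 bool, what is visible of it).
- ctrl.landmark_of(target, camera): "at" ([x, y, z] in m, in world coordinates, good to about 4 mm: a listed point, or the origin of a listed thing).
The state is a dict: "time_s": time; "joint_positions": joint angles; "dq": joint speeds; "tau": joint torques, N m; "eef_pos": TCP position; "tcp_rot": TCP orientation; "contact_force": force on the tool from outside, world axes, zero at the start; "ft_torque": the same for the moment, N m; "gripper_width": opening from 0.0 (shut) to 1.0 (fully open).
Only numpy, scipy, OpenCV 4.12 (cv2) and the standard library are available. Lean on these libraries where they do the work, as an engineer would, in place of code of your own. Each camera call takes 0.05 s, during which the arm holds its last target.

### The job

Take the square-headed locking pin from the stand, put it into the hole in the tensioner's sprung wheel, and with it wind the wheel counter-clockwise against its spring; hold the wheel at the hidden lock hole, found by feel, and push the pin fully home so that it keeps the wheel wound when you let go. Leave the other two pins in the stand, and do not knock over or push about the other loose things on the bench.

Things in the scene. Friction and masses are not known exactly. Their poses are not given: they have to be found in the camera images.
- pin_head (a point): Centre of the locking pin's square head, half-way up it. Upright steel pin, 90 g, 68 mm tall: plain head 18 x 18 mm, 44 mm tall, over a round shank 8 mm in diameter, 24 mm long, foot chamfered 2 mm. x and y are normal to the head's sides, z up. It starts in any of the stand's three holes, the head's underside 2 mm above the stand's top. Head underside 22 mm below this point.
- pin_tip (a point): Centre of the foot of the locking pin's shank, 46 mm below pin_head along the pin; z runs up the pin.
- wheel_axis (a point): Point on the vertical axis of the tensioner wheel, level with its flat steel top (43.5 mm above the bench). The wheel is a steel disc 130 mm in diameter, 10 mm thick, with a black pulley 60 mm in diameter at its centre that stands 12 mm (its centre bolt 20 mm) above the steel top.
- wheel_hole (a point): Centre of the mouth of the wheel's only hole, in its steel top, 46 mm from the axis: an upright through hole 11 mm in diameter, rim chamfered 1.5 mm; z up, x outward from the axis. 1.5 mm under the wheel lies a fixed flat lock plate: a pin put in the hole stands on it, tip 11.5 mm below the wheel's top, and slides on it as the wheel turns.
- base: Fixed round aluminium housing of the tensioner, 146 mm in diameter, with two bolted ears; origin under its centre, on the wheel's axis. In it, covered by the wheel, is the lock plate with one hole, the lock hole: 11.5 mm in diameter, chamfered 1.5 mm, 46 mm from the axis. Over it the pin can be pushed down until its head lies on the wheel (tip 24 mm below the wheel's top).
- wheel (a joint): Angle of the wheel in rad: 0 at rest on its stop, growing counter-clockwise seen from above, to a stop at 1.6. A spring turns it back whenever it is let go: the push needed at the hole grows from 2.3 N at 0 to 6.5 N at 1.3. The lock hole is reached somewhere between 0.75 and 1.20, different on every unit, and cannot be seen.
- stand: Fixed grey plastic pin stand, 50 x 170 x 30 mm; origin at the centre of its underside. Three upright holes of 11 mm diameter, 22 mm deep, lie along its y axis at -60, 0 and +60 mm; one pin stands in each.
- pin_ball: Another pin, in the stand: black ball head of 26 mm diameter. To be left there. Origin at the foot of its shank; top 57 mm above it.
- pin_tee: Another pin, in the stand: cross-bar head, 44 mm long and 10 mm thick. To be left there. Origin at the foot of its shank; top 50 mm above it.
- finned: Loose machined aluminium part with five fins, 60 x 70 x 42 mm, origin at the centre of its underside. Bystander.
- jar: Loose clear jar, 52 mm diameter, 55 mm tall, origin at the centre of its underside. Bystander.
- driver: Loose screwdriver lying on the bench. Bystander.
Things that resemble listed ones, but are neither listed nor needed, are in the scene too. What is shaped like the part that bears pin_head but red or turquoise is not meant.

How it is judged:
By the outcome, as a careful person would: the job done as asked, in the order asked, and still so for the second after the job is handed in, with the robot touching nothing.
It also fails if it takes over 48 s, if anything falls off the work surface, if the arm or the gripper's body presses on something with over 40 N, if the wrist force passes 120 N, or if a joint passes its speed limit or range.

## Working session

There is one attempt and no reset: what is moved stays moved. The work goes in short steps, Python scripts to look and compute and a tool call to move; the robot and the scene stay as the last step left them, time stands still between calls to the robot, and variables do not carry over. Pictures are saved under pics/ and viewed, and the job is handed in when it is done.

Besides the shell and the picture viewer there is one more tool, called after ">>>" as name(argument=value, ...) on one line, values as JSON. arm_command: Moves the arm, as the interface text tells. Its arguments: {"type":"object","properties":{"increments":{"type":"array","items":{"type":"array"}},"newtons":{"type":"number"}},"required":["increments"]}

```bash
mkdir -p pics; ls; cat > h.py <<'E'
from workcell import ctrl
import numpy as np, cv2
from scipy.spatial.transform import Rotation as R
def cam(n,save=None):
    im=ctrl.get_image(n)
    if save: cv2.imwrite('pics/'+save,im['pixels'])
    return im
def rot(im):
    w,x,y,z=im['orientation']; return R.from_quat([x,y,z,w]).as_matrix()
def ray(im,u,v):
    d=np.array([(u-im['cx'])/im['fx'],-(v-im['cy'])/im['fy'],-1.0]); d=rot(im)@d
    return np.array(im['position']),d/np.linalg.norm(d)
def at_z(im,u,v,z):
    o,d=ray(im,u,v); return o+d*(z-o[2])/d[2]
def proj(im,p):
    q=rot(im).T@(np.array(p)-np.array(im['position']))
    return im['cx']+im['fx']*q[0]/-q[2], im['cy']-im['fy']*q[1]/-q[2]
def tri(*rs):
    A=np.zeros((3,3));b=np.zeros(3)
    for o,d in rs:
        P=np.eye(3)-np.outer(d,d);A+=P;b+=P@o
    p=np.linalg.solve(A,b); return p,[np.linalg.norm(np.cross(p-o,d)) for o,d in rs]
E
python3 - <<'E'
from h import *
np.set_printoptions(precision=4,suppress=True)
for n in ['scene','side','wrist']:
    im=cam(n,n+'0.png'); print(n,{k:(np.round(v,4) if k!='pixels' else v.shape) for k,v in im.items()})
    for t in ['pin_head','pin_tip','wheel_axis','wheel_hole','base','stand','pin_ball','pin_tee','finned','jar','driver']:
        print(t,[(np.round(d['at'],4).tolist(),round(float(d['conf']),2)) for d in ctrl.landmark_of(t,n)])
print(ctrl.get_obs())
E
```

```text
pics
scene {'pixels': (384, 512, 3), 'fx': np.float64(365.0827), 'fy': np.float64(365.0827), 'cx': np.float64(259.7599), 'cy': np.float64(197.8753), 'position': array([ 0.8539, -0.4599,  0.7844]), 'orientation': array([0.9079, 0.326 , 0.0981, 0.2444])}
pin_head [([0.4798, -0.0866, 0.0446], 0.6), ([0.5153, -0.1695, 0.0517], 0.53), ([0.5906, -0.1749, 0.0415], 0.5)]
pin_tip [([0.4809, -0.0881, 0.0009], 0.7), ([0.5904, -0.1727, -0.0033], 0.69), ([0.5094, -0.1717, 0.0122], 0.67)]
wheel_axis [([0.5817, 0.1442, 0.0452], 0.87), ([0.5067, -0.169, 0.0099], 0.18)]
wheel_hole [([0.544, 0.118, 0.0463], 0.61)]
base [([0.5842, 0.1491, 0.0008], 0.68)]
stand [([0.4999, -0.2265, -0.0013], 0.98)]
pin_ball [([0.4864, -0.2857, 0.0062], 0.68)]
pin_tee [([0.5018, -0.2323, 0.0084], 0.68), ([0.5433, 0.1164, 0.0452], 0.23)]
finned [([0.4265, 0.0074, -0.0008], 0.92)]
jar []
driver [([0.5085, -0.1706, 0.0126], 0.61)]
side {'pixels': (384, 512, 3), 'fx': np.float64(463.4476), 'fy': np.float64(463.4476), 'cx': np.float64(253.0849), 'cy': np.float64(193.0761), 'position': array([ 0.0946, -0.5473,  0.9185]), 'orien
[... 1410 characters left out ...]
9)]
pin_ball []
pin_tee [([0.4982, -0.2281, 0.0117], 0.74)]
finned [([0.4246, 0.0084, -0.0035], 0.81)]
jar [([0.5, -0.2358, 0.0011], 0.64), ([0.5855, 0.1485, -0.0009], 0.6), ([0.7362, -0.0061, -0.002], 0.59)]
driver []
{'time_s': 1.8, 'joint_positions': array([-0.121 ,  0.2759,  1.5049,  0.    ,  1.3607, -0.121 ]), 'dq': array([-0.0012, -0.    , -0.0004, -0.0003,  0.0025, -0.0008]), 'tau': array([  0.0005, -41.6648, -24.6093,  -0.0003,   0.0003,  -0.    ]), 'eef_pos': array([ 0.575 , -0.    ,  0.2313]), 'tcp_rot': array([-0.7071,  0.7071,  0.    ,  0.    ]), 'contact_force': array([0.2809, 0.4767, 0.2335]), 'ft_torque': array([-0.0011, -0.0135, -0.0044]), 'gripper_width': 0.9998048139937705}
```

View pictures.

View pics/scene0.png

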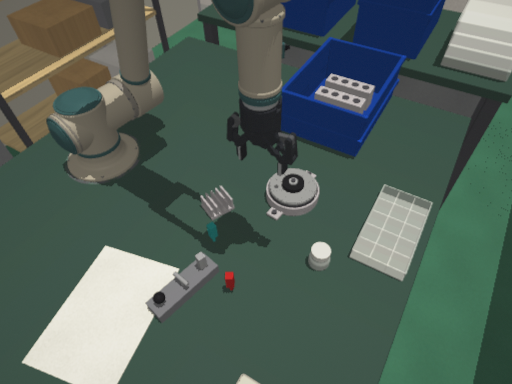

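View pics/side0.png

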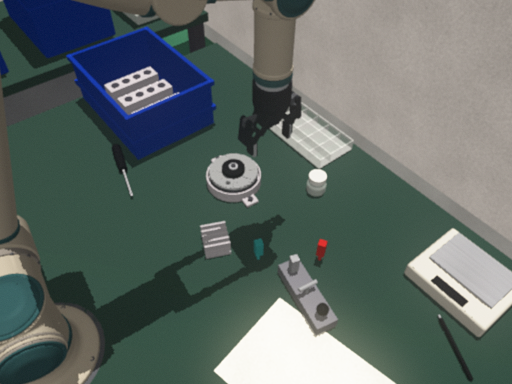

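View pics/wrist0.png

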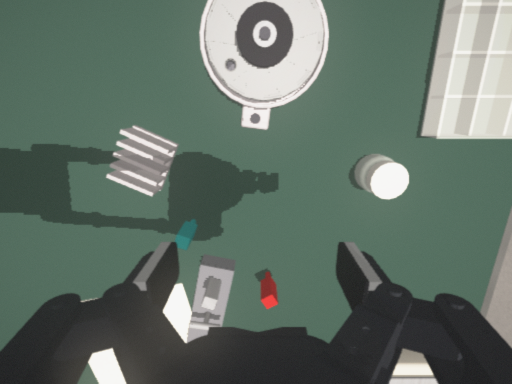

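>>> arm_command(increments=[[[-6.3, -15, -3], -0.2, 4.5], [[-6.3, -15, -3], -0.2, 4.5], [[-6.3, -15, -3], -0.2, 4.5], [[-6.3, -15, -3], -0.2, 4.5], [[-6.3, -15, -3], -0.2, 4.5]])

```text
time_s: 2.3
eef_pos: [0.5111, -0.1517, 0.201]
tcp_rot: [0.703, -0.703, 0.072, -0.072]
contact_force: [0.0, 0.3, 1.1]
gripper_width: 0.529
```

```bash
python3 - <<'E'
from h import *
np.set_printoptions(precision=4,suppress=True)
im=cam('wrist','wrist1.png'); np.save('w1.npy',im,allow_pickle=True)
for t in ['pin_head','pin_tip','stand','pin_tee','pin_ball']:
    print(t,[(np.round(d['at'],4).tolist(),round(float(d['conf']),2)) for d in ctrl.landmark_of(t,'wrist')])
o=ctrl.get_obs();print(o['time_s'],o['eef_pos'],o['tcp_rot'],o['gripper_width'],im['position'])
E
```

```text
pin_head [([0.5904, -0.1754, 0.045], 0.98), ([0.4802, -0.0843, 0.0459], 0.9), ([0.5144, -0.1731, 0.055], 0.59)]
pin_tip [([0.5127, -0.1709, 0.0076], 0.89), ([0.5894, -0.1723, -0.001], 0.88), ([0.4784, -0.0868, -0.0018], 0.55)]
stand [([0.4972, -0.2334, 0.0015], 0.91)]
pin_tee [([0.5, -0.2264, 0.01], 0.78), ([0.4806, -0.2906, 0.0116], 0.5)]
pin_ball [([0.4805, -0.2908, 0.0113], 0.64)]
2.6 [ 0.5128 -0.1488  0.2017] [ 0.7037 -0.7036  0.0696 -0.0702] 0.5255511135143612 [ 0.5273 -0.0771  0.3435]
```

View pics/wrist1.png

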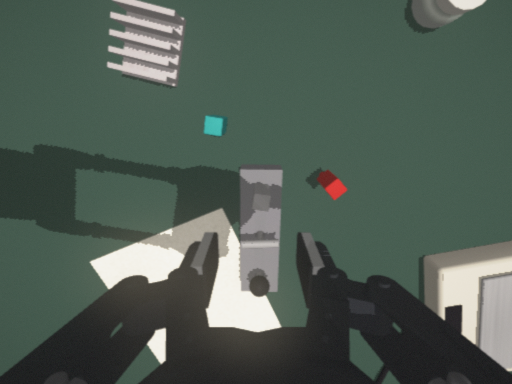

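```bash
python3 - <<'E'
from h import *
np.set_printoptions(precision=4,suppress=True)
im=np.load('w1.npy',allow_pickle=True).item()
c=im['pixels'][155:255,210:310]; c=cv2.convertScaleAbs(cv2.resize(c,None,fx=6,fy=6,interpolation=cv2.INTER_CUBIC),alpha=1.8,beta=0)
cv2.imwrite('pics/w1z.png',c)
a=im
for n in ['scene','side']:
    i=cam(n)
    u,v=proj(i,[.513,-.171,.076]); u=int(u);v=int(v)
    z=cv2.resize(i['pixels'][v-35:v+35,u-35:u+35],None,fx=6,fy=6,interpolation=cv2.INTER_CUBIC); cv2.imwrite(f'pics/{n}1z.png',z)
    print(n,u,v)
    for s in ctrl.silhouettes('pin_head',n):
        ys,xs=np.nonzero(s['pixels']); print(s['conf'],xs.min(),xs.max(),ys.min(),ys.max(),xs.mean(),ys.mean())
E
```

```text
scene 200 256
0.6 225 233 271 288 229.09655172413792 279.1862068965517
side 295 257
0.44 289 299 255 273 293.97005988023955 263.874251497006
0.43 255 263 240 258 258.6148148148148 248.62962962962962
```

View pics/w1z.png

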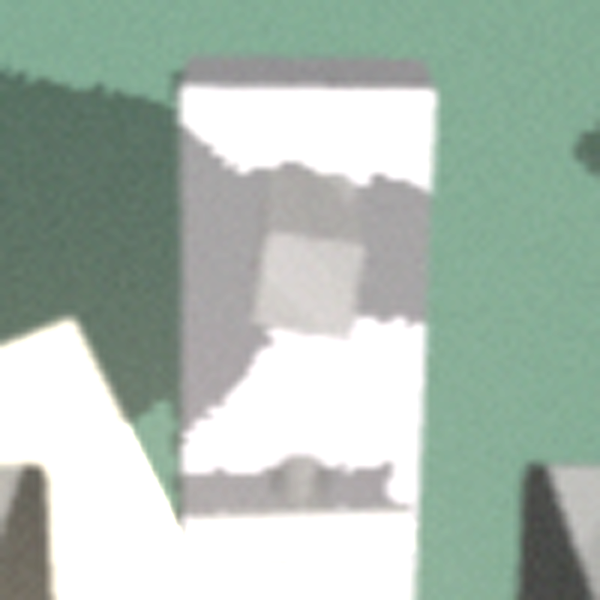

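View pics/scene1z.png

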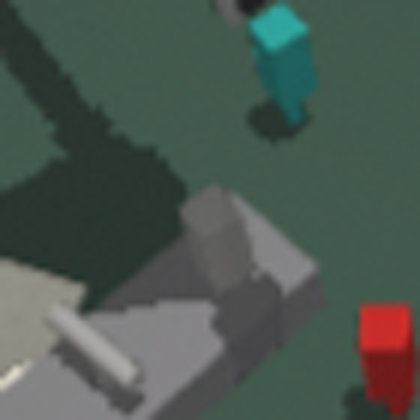

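View pics/side1z.png

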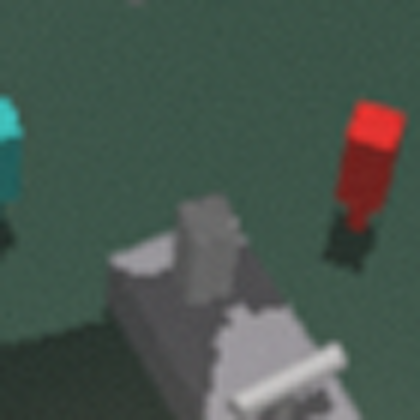

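```bash
python3 - <<'E'
from h import *
np.set_printoptions(precision=4,suppress=True)
im=np.load('w1.npy',allow_pickle=True).item()
P=np.array([at_z(im,210+x/6-.4,155+y/6-.4,.076) for x,y in [(267,235),(365,243),(350,337),(255,325)]])
print(P,P.mean(0)); 
for a,b in [(0,1),(3,2),(0,3),(1,2)]:
    d=P[b]-P[a]; print(np.linalg.norm(d),np.degrees(np.arctan2(d[1],d[0])))
S=[at_z(im,210+x/6-.4,155+y/6-.4,.03) for x,y in [(181,88),(436,90)]]; d=S[1]-S[0]; print(S,np.linalg.norm(d),np.degrees(np.arctan2(d[1],d[0])))
# two-view top centre height: scene top centre (212,211)/6 ; side top centre (208,211)/6
cw=ray(im,210+310/6-.4,155+286/6-.4)
i=cam('scene'); cs=ray(i,165+212/6-.4,221+211/6-.4)
j=cam('side'); cd=ray(j,260+209/6-.4,222+212/6-.4)
print(tri(cw,cs),tri(cw,cd),tri(cw,cs,cd),proj(i,P.mean(0)),proj(j,P.mean(0)))
E
```

```text
[[ 0.5065 -0.1608  0.076 ]
 [ 0.5228 -0.1656  0.076 ]
 [ 0.5169 -0.1822  0.076 ]
 [ 0.5011 -0.1766  0.076 ]] [ 0.5118 -0.1713  0.076 ]
0.016956628584996396 -16.538296757832722
0.016826220207663643 -19.328079948966067
0.016713030548444092 -109.0793428350441
0.017538221041639334 -109.45142607393856
[array([ 0.4926, -0.1421,  0.03  ]), array([ 0.5416, -0.1526,  0.03  ])] 0.05004128257016231 -12.102004444269618
(array([ 0.5124, -0.1706,  0.0778]), [np.float64(0.0003767588823063792), np.float64(0.00037675888230636706)]) (array([ 0.5119, -0.1704,  0.0787]), [np.float64(0.0001959213203686945), np.float64(0.0001959213203686294)]) (array([ 0.5123, -0.1704,  0.0779]), [np.float64(0.000430087288224747), np.float64(0.00046545547825384704), np.float64(0.00044249778700756684)]) (np.float64(199.49683825347327), np.float64(256.2996402098861)) (np.float64(294.68585636657525), np.float64(257.92906143766754))
```

>>> arm_command(increments=[[[-0.1, -2.2, -4], -0.13, 4.5], [[-0.1, -2.2, -8], -0.13, 4.5], [[-0.1, -2.2, -12], -0.13, 4.5], [[-0.1, -2.2, -15.6], -0.13, 4.5], [[-0.1, -2.2, -15.6], -0.13, 4.5]])

```text
time_s: 3.4
eef_pos: [0.5075, -0.1699, 0.0412]
tcp_rot: [0.699, -0.696, 0.119, -0.112]
contact_force: [0.5, 0.0, -0.2]
gripper_width: 0.528
```

```bash
python3 - <<'E'
from h import *
np.set_printoptions(precision=4,suppress=True)
for n in ['wrist']:
    im=cam(n,n+'2.png')
o=ctrl.get_obs();print(o['time_s'],o['eef_pos'],o['tcp_rot'],o['gripper_width'],o['contact_force'])
E
```

```text
3.45 [ 0.5095 -0.1708  0.0437] [ 0.6981 -0.697   0.1177 -0.1141] 0.5316795814331036 [1.0991 0.364  0.0705]
```

View pics/wrist2.png

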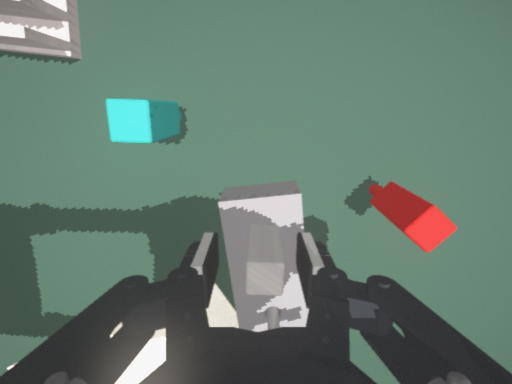

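>>> arm_command(increments=[[[0.2, 0, 0.1], 0, 4.0], [[0.2, 0, 0.1], 0, 0], [[0.2, 0, 0.1], 0, 0], [[0.2, 0, 0.1], 0, 0], [[0.2, 0, 0.1], 0, 0]], newtons=70)

```text
time_s: 3.95
eef_pos: [0.513, -0.1714, 0.0467]
tcp_rot: [0.698, -0.697, 0.116, -0.116]
contact_force: [-0.7, 1.0, 6.6]
gripper_width: 0.199
```

```bash
python3 - <<'E'
from h import *
np.set_printoptions(precision=4,suppress=True)
for n in ['wrist']:
    im=cam(n,n+'3.png')
o=ctrl.get_obs();print(o['time_s'],o['eef_pos'],o['tcp_rot'],o['gripper_width'],o['gripper_width']*.0854,o['contact_force'])
E
```

```text
4.0 [ 0.513  -0.1714  0.0467] [ 0.6977 -0.6974  0.1163 -0.1155] 0.19657839356153797 0.016787794810155344 [-0.5208  0.3332  7.0722]
```

View pics/wrist3.png

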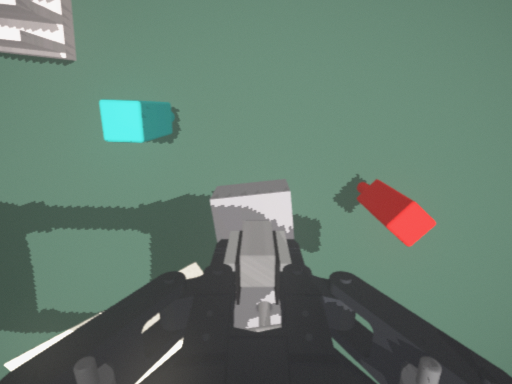

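>>> arm_command(increments=[[[0, 0, 3], 0, 0], [[0, 0, 7], 0, 0], [[0, 0, 11], 0, 0], [[0, 2, 11], -0.1, 0], [[0, 6, 11], -0.25, 0]])

```text
time_s: 4.5
eef_pos: [0.5148, -0.1134, 0.1592]
tcp_rot: [-0.677, 0.677, -0.203, 0.207]
contact_force: [1.0, 1.4, -1.3]
gripper_width: 0.197
```

>>> arm_command(increments=[[[1, 5, 0], -0.12, 0], [[2, 10, 0], -0.25, 0], [[2, 13, 0], -0.38, 0], [[2, 14, 0], -0.38, 0], [[2, 14, 0], -0.38, 0]])

```text
time_s: 5.0
eef_pos: [0.5345, 0.0278, 0.1596]
tcp_rot: [-0.626, 0.627, -0.325, 0.33]
contact_force: [0.1, -1.3, -0.3]
gripper_width: 0.198
```

```bash
python3 - <<'E'
from h import *
np.set_printoptions(precision=4,suppress=True)
for n in ['wrist','scene','side']:
    im=cam(n,n+'4.png'); np.save(n[0]+'4.npy',im,allow_pickle=True)
    for t in ['pin_head','pin_tip','wheel_axis','wheel_hole','base']:
        print(n,t,[(np.round(d['at'],4).tolist(),round(float(d['conf']),2)) for d in ctrl.landmark_of(t,n)])
o=ctrl.get_obs();print(o['time_s'],o['eef_pos'],o['tcp_rot'],o['gripper_width'],o['gripper_width']*.0854,o['contact_force'])
E
```

```text
wrist pin_head [([0.5926, -0.1739, 0.0447], 0.97), ([0.5356, 0.0263, 0.168], 0.95), ([0.4848, -0.0878, 0.0435], 0.67), ([0.5441, 0.1213, 0.0395], 0.31)]
wrist pin_tip [([0.5361, 0.0306, 0.1219], 0.88), ([0.4789, -0.0861, 0.0001], 0.6), ([0.5894, -0.1743, 0.0006], 0.58)]
wrist wheel_axis [([0.5843, 0.1487, 0.0395], 0.81)]
wrist wheel_hole [([0.7341, -0.0053, 0.0003], 0.64), ([0.5367, 0.0259, 0.17], 0.54)]
wrist base [([0.5822, 0.1488, -0.0013], 0.95)]
scene pin_head [([0.479, -0.0866, 0.0456], 0.69), ([0.5856, -0.1765, 0.0433], 0.56), ([0.5348, 0.0238, 0.1628], 0.43)]
scene pin_tip [([0.545, 0.1195, 0.0451], 0.7), ([0.5941, -0.1745, -0.0004], 0.56), ([0.5349, 0.0286, 0.1229], 0.54), ([0.4777, -0.0862, 0.0027], 0.44), ([0.3655, 0.3563, -0.0021], 0.42)]
scene wheel_axis [([0.5805, 0.1473, 0.0441], 0.68)]
scene wheel_hole [([0.5419, 0.1187, 0.0429], 0.9)]
scene base []
side pin_head [([0.5373, 0.0276, 0.1642], 0.7), ([0.5914, -0.1703, 0.0435], 0.52), ([0.4771, -0.0856, 0.0482], 0.47)]
side pin_tip [([0.4794, -0.0834, 0.002], 0.71), ([0.5878, -0.1774, -0.0023], 0.53), ([0.5353, 0.0249, 0.1226], 0.47)]
side wheel_axis [([0.5851, 0.1478, 0.0416], 0.77)]
side wheel_hole [([0.5447, 0.121, 0.0436], 0.75)]
side base [([0.58, 0.1478, -0.0019], 0.75)]
5.9 [0.5348 0.0266 0.1592] [-0.6253  0.6266 -0.327   0.3308] 0.1953021141021676 0.016678800544325113 [-0.0128  0.4594 -1.4786]
```

View pics/wrist4.png

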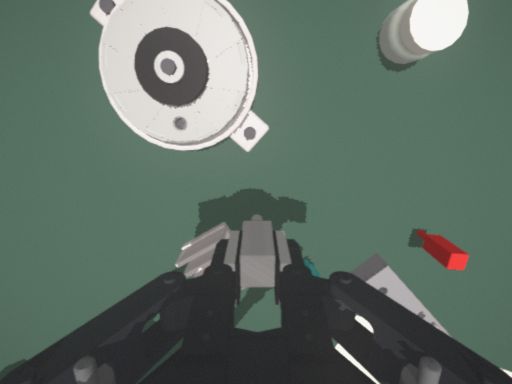

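View pics/side4.png

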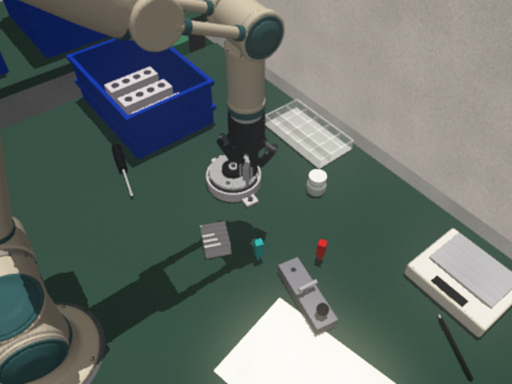

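```bash
python3 - <<'E'
from h import *
np.set_printoptions(precision=4,suppress=True)
def z(im,u,v,r,f,name):
    cv2.imwrite('pics/'+name,cv2.resize(im['pixels'][v-r:v+r,u-r:u+r],None,fx=f,fy=f,interpolation=cv2.INTER_CUBIC))
w=np.load('w4.npy',allow_pickle=True).item();z(w,180,90,50,6,'w4z.png')
s=np.load('s4.npy',allow_pickle=True).item();print(proj(s,[.5435,.119,.0435]))
w0=cv2.imread('pics/wrist0.png'); 
print(np.array(at_z(w,180,123,.0435)))
z({'pixels':w0},258,50,50,6,'w0z.png')
sc=cv2.imread('pics/scene0.png');z({'pixels':sc},292,188,35,8,'sc0z.png')
sd=cv2.imread('pics/side0.png');z({'pixels':sd},234,178,35,8,'sd0z.png')
E
```

```text
(np.float64(227.44536157693784), np.float64(183.17228784984147))
[0.5461 0.1204 0.0435]
```

View pics/w4z.png

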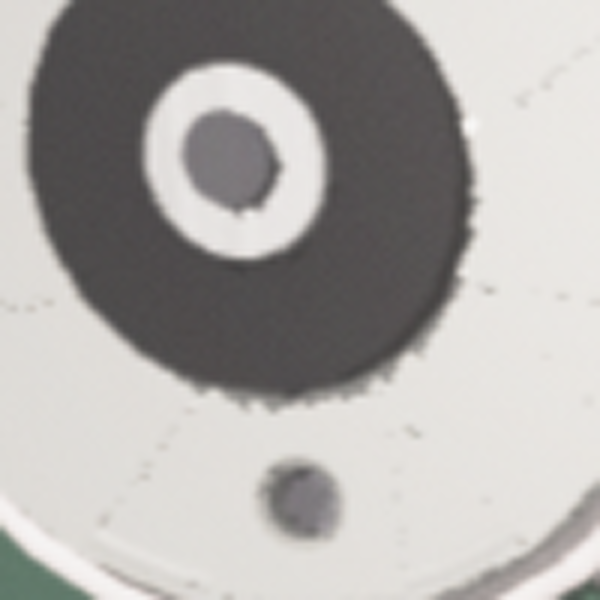

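View pics/sc0z.png

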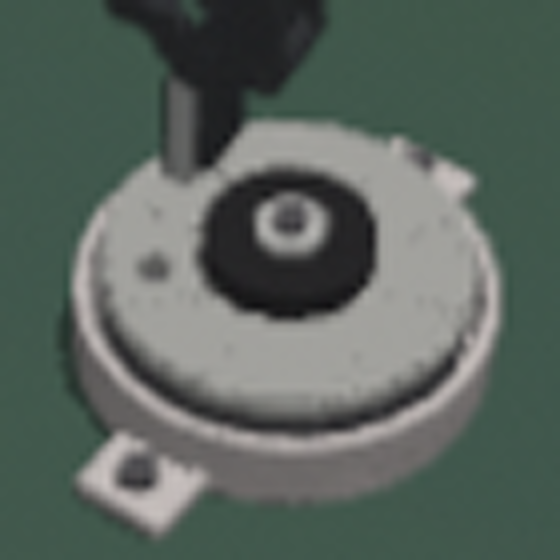

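View pics/sd0z.png

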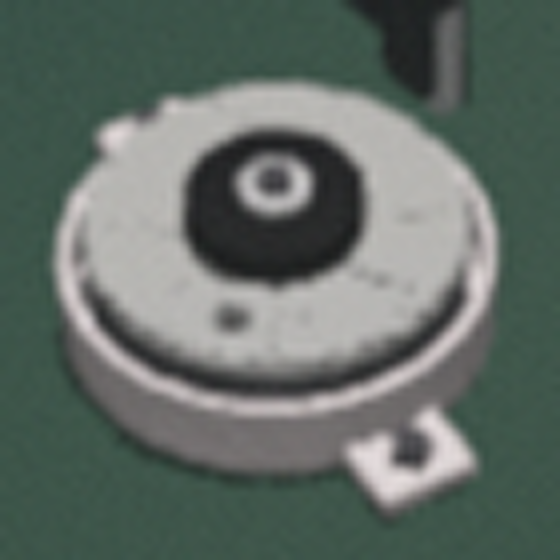

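View pics/w0z.png

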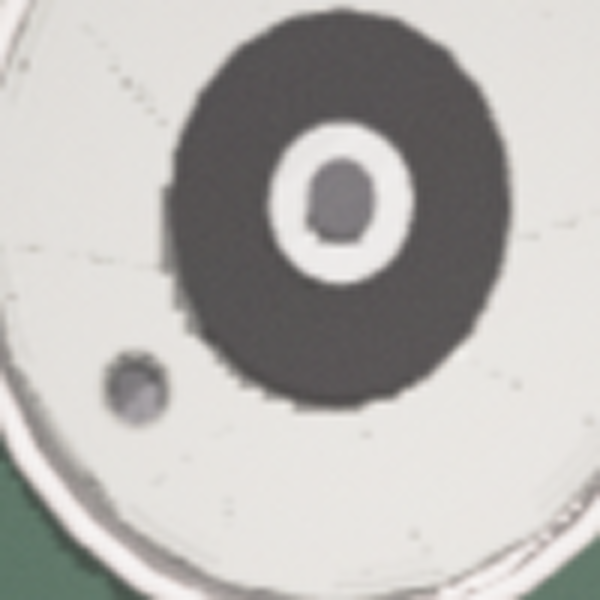

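```bash
python3 - <<'E'
from h import *
np.set_printoptions(precision=4,suppress=True)
w=np.load('w4.npy',allow_pickle=True).item()
sc=cam('scene'); sd=cam('side')
w0=dict(w); w0.update(position=np.array([0.5756,0.0763,0.3739]),orientation=np.array([0.9883,-0.1526,0.0003,0.0001]))
H=[(w,130+302/6-.4,40+499/6-.4),(w0,208+137/6-.4,388/6-.4),(sc,257+154/8-.4,153+267/8-.4),(sd,199+233/8-.4,143+317/8-.4)]
B=[(w,130+235/6-.4,40+160/6-.4),(w0,208+340/6-.4,200/6-.4),(sc,257+291/8-.4,153+220/8-.4),(sd,199+275/8-.4,143+180/8-.4)]
for L,z in ((H,.0435),(B,.0635)):
    print([at_z(*l,z) for l in L]); print(tri(*[ray(*l) for l in L])); print(tri(*[ray(*l) for l in L[2:]]))
o=ctrl.get_obs();print(o['time_s'],o['eef_pos'],np.degrees(2*np.arctan2(-0.327,0.6253)))
# tip in images
z=lambda im,u,v,r,f,name:cv2.imwrite('pics/'+name,cv2.resize(im['pixels'][v-r:v+r,u-r:u+r],None,fx=f,fy=f,interpolation=cv2.INTER_CUBIC))
for im,n in ((w,'w'),(sc,'sc'),(sd,'sd')):
    u,v=proj(im,[.535,.0266,.122]);print(n,u,v);z(im,int(u),int(v),40,7,n+'tip.png')
E
```

```text
[array([0.5462, 0.1205, 0.0435]), array([0.5459, 0.1207, 0.0435]), array([0.545 , 0.1227, 0.0435]), array([0.546 , 0.1212, 0.0435])]
(array([0.5459, 0.1206, 0.0448]), [np.float64(0.0006564058875455521), np.float64(0.00011253968652662579), np.float64(0.0008141928984653842), np.float64(0.0005748031945270405)])
(array([0.5456, 0.1211, 0.0446]), [np.float64(0.0005705131218000895), np.float64(0.0005705131218000654)])
[array([0.5833, 0.1461, 0.0635]), array([0.5827, 0.1469, 0.0635]), array([0.583 , 0.1479, 0.0635]), array([0.582 , 0.1462, 0.0635])]
(array([0.5829, 0.1469, 0.0631]), [np.float64(0.0008170534885689161), np.float64(0.0001957094570116398), np.float64(0.0010020952797003546), np.float64(0.0005738301763649224)])
(array([0.5828, 0.1478, 0.0626]), [np.float64(0.000678708784249795), np.float64(0.0006787087842499306)])
6.0 [0.5348 0.0267 0.1592] -55.21454391267595
w 257.1676246581381 219.30609052989453
sc 253.45009570052673 188.70488040242395
sd 246.80861577273825 185.1211077041419
```

View pics/wtip.png

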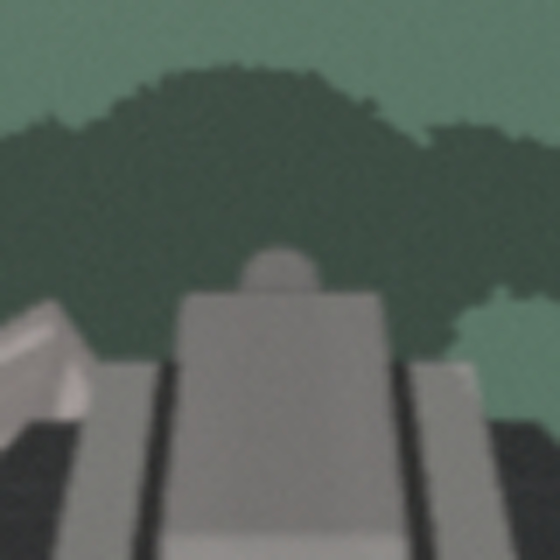

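View pics/sctip.png

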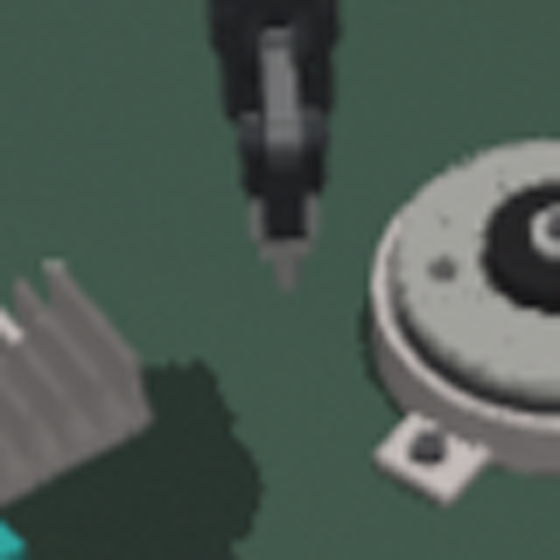

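View pics/sdtip.png

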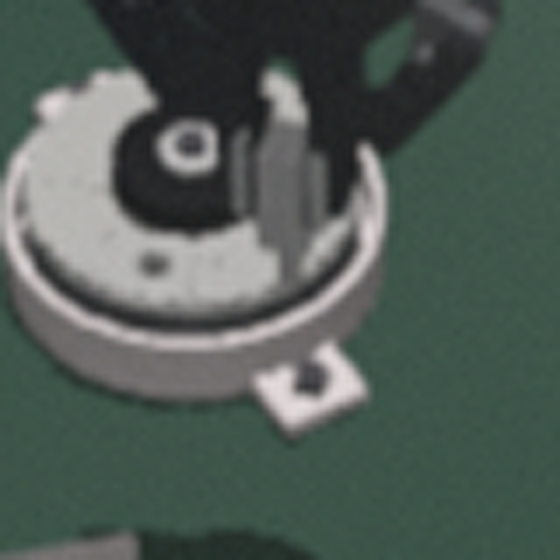

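```bash
python3 - <<'E'
from h import *
np.set_printoptions(precision=4,suppress=True)
sc=cam('scene'); sd=cam('side'); w=np.load('w4.npy',allow_pickle=True).item()
r=[ray(sc,213+288/7-.4,148+287/7-.4),ray(sd,206+291/7-.4,145+280/7-.4)]
print(tri(*r)); print(ctrl.get_obs()['eef_pos'])
# wrist: shank tip front lower edge at (280,247)
print(217+280/7-.4,179+247/7-.4,proj(w,[.5348,.0267,.1215]))
E
```

```text
(array([0.536 , 0.0264, 0.1232]), [np.float64(6.146337078899795e-05), np.float64(6.146337078901134e-05)])
[0.5347 0.0267 0.1592]
256.6 213.88571428571427 (np.float64(256.8902154120269), np.float64(219.16924829768666))
```

>>> arm_command(increments=[[[0.5, 4.8, 0], 0, 0], [[1.05, 9.45, -2], 0, 0], [[1.05, 9.45, -5], 0, 0], [[1.05, 9.45, -6.5], 0, 0], [[1.05, 9.45, -6.5], 0, 0]])

```text
time_s: 6.6
eef_pos: [0.5432, 0.1215, 0.0918]
tcp_rot: [-0.624, 0.628, -0.328, 0.329]
contact_force: [-0.2, 0.6, -0.8]
gripper_width: 0.198
```

```bash
cat > look.py <<'E'
from h import *
import sys
np.set_printoptions(precision=4,suppress=True)
tag=sys.argv[1]; o=ctrl.get_obs(); p=o['eef_pos']
tiles=[]
for n in sys.argv[2].split(','):
    im=cam(n); u,v=proj(im,p-[0,0,.037]); u=int(np.clip(u,40,470));v=int(np.clip(v,35,348))
    tiles.append(cv2.resize(im['pixels'][v-32:v+32,u-32:u+32],(390,390),interpolation=cv2.INTER_CUBIC)); print(n,u-32,v-32)
cv2.imwrite(f'pics/{tag}.png',np.hstack(tiles))
o=ctrl.get_obs();q=o['tcp_rot'];print(o['time_s'],p,o['eef_pos'],q,'yaw',2*np.arctan2(q[2],-q[0]) if False else np.degrees(2*np.arctan(-abs(q[2]/q[0])*np.sign(q[2]*-q[1]*-1))),o['gripper_width'],o['contact_force'],o['ft_torque'])
E
python3 look.py hov scene,side
```

```text
scene 243 151
side 194 147
6.7 [0.5432 0.1215 0.0918] [0.5455 0.1212 0.0944] [-0.6253  0.6266 -0.327   0.3308] yaw 55.21018540673928 0.19891278337980975 [ 0.4239  0.387  -0.6858] [-0.0178  0.013   0.0247]
```

View pics/hov.png

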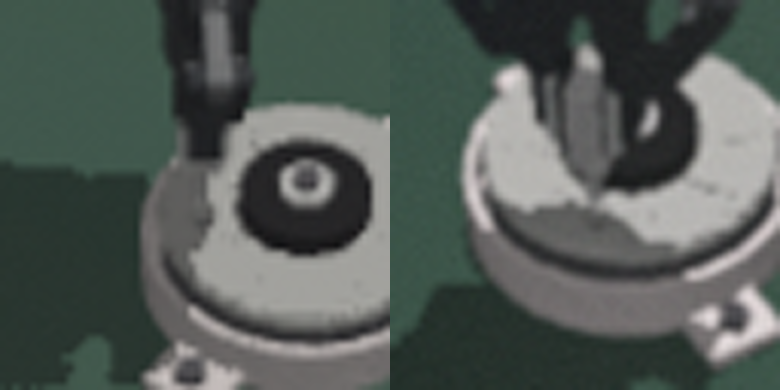

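>>> arm_command(increments=[[[0, 0, -0.8], 0, 0], [[0, 0, -1.3], 0, 0], [[0, 0, -1.5], 0, 0], [[0, 0, -1.6], 0, 0]])

```text
time_s: 7.1
eef_pos: [0.5455, 0.121, 0.0784]
tcp_rot: [-0.625, 0.627, -0.327, 0.331]
contact_force: [-1.0, -0.9, -0.5]
gripper_width: 0.2
```

>>> arm_command(increments=[[[0, 0, -0.2], 0, 0], [[0, 0, -0.3], 0, 0], [[0, 0, -0.4], 0, 0]])

```text
time_s: 7.4
eef_pos: [0.5455, 0.121, 0.0744]
tcp_rot: [-0.625, 0.627, -0.327, 0.331]
contact_force: [0.0, 0.5, -0.4]
gripper_width: 0.196
```

>>> arm_command(increments=[[[0, 0, -0.2], 0, 0], [[0, 0, -0.3], 0, 0], [[0, 0, -0.4], 0, 0]])

```text
time_s: 7.7
eef_pos: [0.5456, 0.121, 0.0707]
tcp_rot: [-0.625, 0.626, -0.327, 0.331]
contact_force: [-2.4, 0.7, 7.3]
gripper_width: 0.201
```

```bash
python3 look.py ins1 scene,side
```

```text
scene 243 156
side 195 152
7.8 [0.5456 0.121  0.0707] [0.5456 0.121  0.0709] [-0.6253  0.6265 -0.327   0.331 ] yaw 55.208473888609596 0.19435870570104888 [-0.6819 -0.6943  2.8509] [0.0086 0.2195 0.0078]
```

View pics/ins1.png

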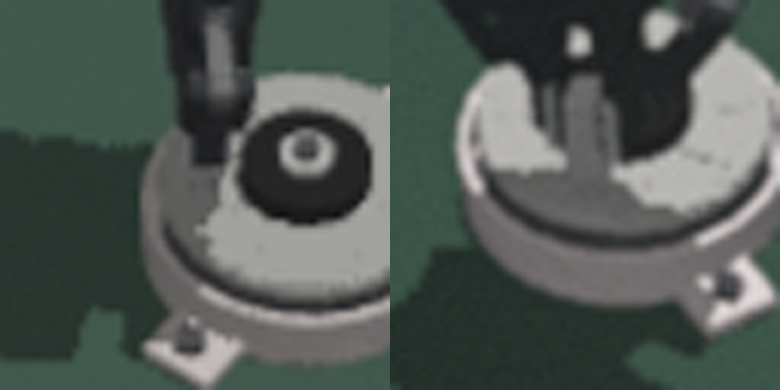

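```bash
cat > arc.py <<'E'
import numpy as np,sys
# args: current tcp x y, list of angles (rad from a0)
C=np.array([.5828,.1470]); a0=np.radians(214.95); r=.0456
def pt(a): return C+r*np.array([np.cos(a0+a),np.sin(a0+a)])
def ang(p): d=np.array(p)-C; return (np.arctan2(d[1],d[0])-a0+np.pi)%(2*np.pi)-np.pi, np.hypot(*d)
if __name__=='__main__':
    p=np.array([float(sys.argv[1]),float(sys.argv[2])]); print('now',ang(p))
    for a in sys.argv[3:]:
        a=float(a); print(a,np.round((pt(a)-p)*100,2), 'turn', round(a-ang(p)[0],3))
E
python3 arc.py .5456 .121 .12 .25 .38 .51 .64
```

```text
now (np.float64(1.1369282007400727e-05), np.float64(0.045385460226817144))
0.12 [ 0.32 -0.44] turn 0.12
0.25 [ 0.74 -0.86] turn 0.25
0.38 [ 1.22 -1.21] turn 0.38
0.51 [ 1.73 -1.5 ] turn 0.51
0.64 [ 2.28 -1.73] turn 0.64
```

>>> arm_command(increments=[[[0.32, -0.44, 0.03], 0.12, 0], [[0.74, -0.86, 0.03], 0.25, 0], [[1.22, -1.21, 0.03], 0.38, 0], [[1.73, -1.5, 0.03], 0.51, 0], [[2.28, -1.73, 0.03], 0.64, 0]], newtons=90)

```text
time_s: 8.3
eef_pos: [0.5656, 0.1049, 0.0709]
tcp_rot: [0.698, -0.697, 0.114, -0.114]
contact_force: [-5.3, 3.9, 5.1]
gripper_width: 0.19
```

```bash
python3 look.py wind1 scene,side; python3 - <<'E'
from arc import *
from workcell import ctrl
p=ctrl.get_obs()['eef_pos'];print(p,ang(p[:2]))
E
```

```text
scene 247 163
side 205 152
8.4 [0.5656 0.1049 0.0709] [0.5668 0.1045 0.0709] [ 0.6981 -0.6971  0.1148 -0.1162] yaw 18.68498441883021 0.19231209917284023 [-3.7987  2.7653  2.461 ] [ 0.6126  0.8045 -0.0247]
[0.56679229 0.10451472 0.07094789] (np.float64(0.6004711619213126), np.float64(0.045400944668481324))
```

View pics/wind1.png

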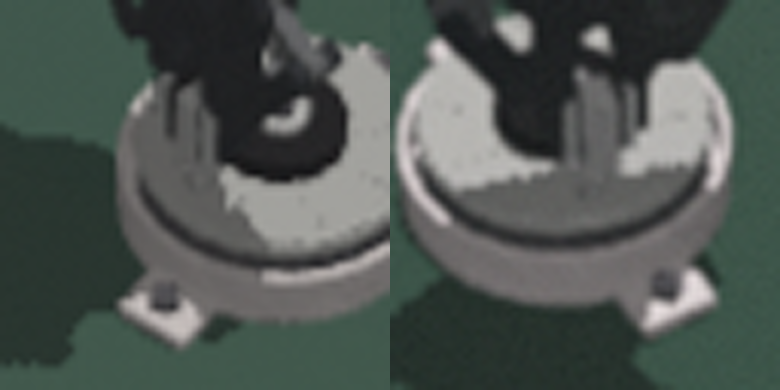

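```bash
python3 arc.py .5668 .1045 .65 .68 .71 .74 .77
```

```text
now (np.float64(0.6007444238718262), np.float64(0.04541200281863816))
0.65 [ 0.21 -0.09] turn 0.049
0.68 [ 0.34 -0.13] turn 0.079
0.71 [ 0.47 -0.17] turn 0.109
0.74 [ 0.6 -0.2] turn 0.139
0.77 [ 0.74 -0.23] turn 0.169
```

>>> arm_command(increments=[[[0.21, -0.09, -0.15], 0.05, 0], [[0.34, -0.13, -0.2], 0.08, 0], [[0.47, -0.17, -0.2], 0.11, 0], [[0.6, -0.2, -0.2], 0.14, 0], [[0.74, -0.23, -0.2], 0.17, 0]])

```text
time_s: 8.9
eef_pos: [0.5685, 0.1039, 0.0704]
tcp_rot: [0.706, -0.704, 0.06, -0.053]
contact_force: [-14.1, 3.6, 19.7]
gripper_width: 0.191
```

```bash
cat > st.py <<'E'
from arc import *
from workcell import ctrl
np.set_printoptions(precision=4,suppress=True)
o=ctrl.get_obs();p=o['eef_pos'];q=o['tcp_rot'];a,r=ang(p[:2]);f=o['contact_force']
t=a0+a
print(o['time_s'],p,'ang',round(a,4),'r',round(r,4),'Ft',round(float(-np.sin(t)*f[0]+np.cos(t)*f[1]),2),'Fr',round(float(np.cos(t)*f[0]+np.sin(t)*f[1]),2),'Fz',round(float(f[2]),2),'yaw',round(float(2*np.arctan(q[2]/q[1])),3),o['gripper_width'])
for b in sys.argv[1:]:
    b=a+float(b); print(round(b-a,3),np.round((pt(b)-p[:2])*100,2))
E
python3 st.py .06 .09 .12 .15 .18
```

```text
8.9 [0.5685 0.1039 0.0704] ang 0.6406 r 0.0454 Ft -14.48 Fr 1.0 Fz 19.71 yaw -0.169 0.1907460568857042
0.06 [ 0.26 -0.09]
0.09 [ 0.39 -0.13]
0.12 [ 0.52 -0.16]
0.15 [ 0.66 -0.18]
0.18 [ 0.79 -0.2 ]
```

>>> arm_command(increments=[[[0.26, -0.09, -0.02], 0.06, 0], [[0.39, -0.13, -0.02], 0.09, 0], [[0.52, -0.16, -0.02], 0.12, 0], [[0.52, -0.16, -0.02], 0.12, 0]])

```text
time_s: 9.3
eef_pos: [0.5698, 0.1033, 0.0707]
tcp_rot: [0.708, -0.705, 0.021, -0.009]
contact_force: [-8.6, 2.6, 10.1]
gripper_width: 0.197
```

```bash
python3 st.py .05 .075 .1 .125 .15
```

```text
9.3 [0.5698 0.1033 0.0707] ang 0.6721 r 0.0456 Ft -9.01 Fr -0.07 Fz 10.09 yaw -0.059 0.197291523571272
0.05 [ 0.22 -0.06]
0.075 [ 0.33 -0.09]
0.1 [ 0.44 -0.11]
0.125 [ 0.55 -0.13]
0.15 [ 0.67 -0.15]
```

>>> arm_command(increments=[[[0.33, -0.09, 0.0], 0, 0], [[0.44, -0.11, 0.0], 0, 0], [[0.55, -0.13, 0.0], 0, 0], [[0.67, -0.15, 0.0], 0, 0], [[0.67, -0.15, 0.0], 0, 0]])

```text
time_s: 9.8
eef_pos: [0.5724, 0.1028, 0.0708]
tcp_rot: [0.709, -0.705, 0.025, -0.007]
contact_force: [-8.2, 3.4, 8.7]
gripper_width: 0.194
```

```bash
python3 st.py .05 .075 .1 .125 .15
```

```text
9.8 [0.5724 0.1028 0.0708] ang 0.7286 r 0.0454 Ft -8.74 Fr -1.42 Fz 8.72 yaw -0.07 0.19406388045457962
0.05 [ 0.22 -0.07]
0.075 [ 0.33 -0.09]
0.1 [ 0.44 -0.1 ]
0.125 [ 0.56 -0.12]
0.15 [ 0.67 -0.13]
```

>>> arm_command(increments=[[[0.38, -0.09, -0.03], 0, 0], [[0.44, -0.1, -0.03], 0, 0], [[0.5, -0.11, -0.03], 0, 0], [[0.56, -0.12, -0.03], 0, 0], [[0.62, -0.13, -0.03], 0, 0]])

```text
time_s: 10.3
eef_pos: [0.5737, 0.1026, 0.0707]
tcp_rot: [0.709, -0.704, 0.029, -0.005]
contact_force: [-8.4, 3.1, 10.1]
gripper_width: 0.197
```

```bash
python3 st.py .05 .075 .1 .125 .15
```

```text
10.3 [0.5737 0.1026 0.0707] ang 0.7591 r 0.0453 Ft -8.84 Fr -1.38 Fz 10.12 yaw -0.082 0.19651095414659042
0.05 [ 0.22 -0.07]
0.075 [ 0.33 -0.09]
0.1 [ 0.44 -0.1 ]
0.125 [ 0.56 -0.11]
0.15 [ 0.67 -0.12]
```

>>> arm_command(increments=[[[0.5, -0.11, 0.01], 0, 0], [[0.58, -0.11, 0.01], 0, 0], [[0.67, -0.12, 0.01], 0, 0], [[0.76, -0.13, 0.0], 0, 0], [[0.85, -0.14, 0.0], 0.03, 0]])

```text
time_s: 10.8
eef_pos: [0.5774, 0.1022, 0.0707]
tcp_rot: [0.709, -0.704, 0.022, 0.009]
contact_force: [-7.8, 2.8, 8.2]
gripper_width: 0.195
```

```bash
cat >> st.py <<'E'
from scipy.spatial.transform import Rotation as R
y=R.from_quat([q[1],q[2],q[3],q[0]]).as_matrix()[:,1]; print('tool axis',y)
E
python3 st.py .1 .15 .2 
```

```text
10.8 [0.5774 0.1022 0.0707] ang 0.8402 r 0.0452 Ft -8.04 Fr -1.82 Fz 8.16 yaw -0.063 0.1945240335242734
0.1 [ 0.45 -0.07]
0.15 [ 0.68 -0.07]
0.2 [ 0.91 -0.06]
tool axis [-0.0439  0.0077 -0.999 ]
```

>>> arm_command(increments=[[[0.5, -0.07, 0.0], 0, 0], [[0.58, -0.07, 0.0], 0, 0], [[0.67, -0.07, 0.0], 0, 0], [[0.76, -0.07, 0.0], 0.03, 0], [[0.85, -0.06, -0.01], 0.05, 0]])

```text
time_s: 11.3
eef_pos: [0.5816, 0.1019, 0.0705]
tcp_rot: [0.709, -0.705, 0.008, 0.029]
contact_force: [-7.4, 1.6, 6.3]
gripper_width: 0.195
```

```bash
python3 st.py .1 .15 .2 
```

```text
11.3 [0.5816 0.1019 0.0705] ang 0.9349 r 0.0451 Ft -7.48 Fr -1.39 Fz 6.27 yaw -0.023 0.1945004041564561
0.1 [ 0.45 -0.04]
0.15 [ 0.68 -0.02]
0.2 [0.91 0.02]
tool axis [-0.0526  0.0056 -0.9986]
```

>>> arm_command(increments=[[[0.5, -0.04, -0.02], 0, 0], [[0.57, -0.03, -0.03], 0.02, 0], [[0.64, -0.02, -0.03], 0.04, 0], [[0.71, -0.01, -0.03], 0.06, 0]])

```text
time_s: 11.7
eef_pos: [0.5855, 0.1018, 0.0698]
tcp_rot: [0.708, -0.704, -0.01, 0.052]
contact_force: [-6.0, 1.0, 4.2]
gripper_width: 0.191
```

```bash
python3 st.py .1 .15 .2 
```

```text
11.7 [0.5855 0.1018 0.0698] ang 1.0214 r 0.0453 Ft -5.92 Fr -1.36 Fz 4.22 yaw 0.03 0.19086111552145663
0.1 [0.45 0.02]
0.15 [0.68 0.06]
0.2 [0.9  0.11]
tool axis [-0.0592  0.0019 -0.9982]
```

>>> arm_command(increments=[[[0.3, 0.01, -0.1], 0, 0], [[0.32, 0.01, -0.2], 0, 0], [[0.32, 0.01, -0.25], 0, 0]])

```text
time_s: 12.0
eef_pos: [0.5857, 0.1018, 0.0668]
tcp_rot: [0.708, -0.705, -0.008, 0.054]
contact_force: [-4.9, 0.8, 2.8]
gripper_width: 0.197
```

```bash
python3 st.py .05 .1 .15 .2 
```

```text
12.0 [0.5857 0.1018 0.0668] ang 1.024 r 0.0453 Ft -4.88 Fr -1.15 Fz 2.82 yaw 0.022 0.19684810335182099
0.05 [ 0.23 -0.01]
0.1 [0.45 0.02]
0.15 [0.68 0.06]
0.2 [0.9  0.12]
tool axis [-0.0655  0.0013 -0.9979]
```

>>> arm_command(increments=[[[0.22, 0.0, -0.3], 0, 0], [[0.22, 0.0, -0.6], 0, 0], [[0.22, 0.0, -0.8], 0, 0], [[0.22, 0.0, -0.9], 0, 0], [[0.22, 0.0, -0.95], 0, 0]])

```text
time_s: 12.5
eef_pos: [0.586, 0.1018, 0.0588]
tcp_rot: [0.707, -0.705, -0.006, 0.054]
contact_force: [-7.1, 0.7, 14.2]
gripper_width: 0.194
```

```bash
python3 st.py .05;python3 look.py home1 scene,side 
```

```text
12.5 [0.586  0.1018 0.0588] ang 1.0307 r 0.0453 Ft -7.07 Fr -1.19 Fz 14.24 yaw 0.017 0.19433064925098226
0.05 [ 0.23 -0.01]
tool axis [-0.0686  0.001  -0.9976]
scene 253 169
side 212 153
12.6 [0.586  0.1018 0.0588] [0.586  0.1018 0.0588] [ 0.7074 -0.7047 -0.0059  0.0542] yaw -0.9612511958291707 0.19307709652448993 [-5.9604  0.9109 11.8116] [0.0849 1.2394 0.0309]
```

View pics/home1.png

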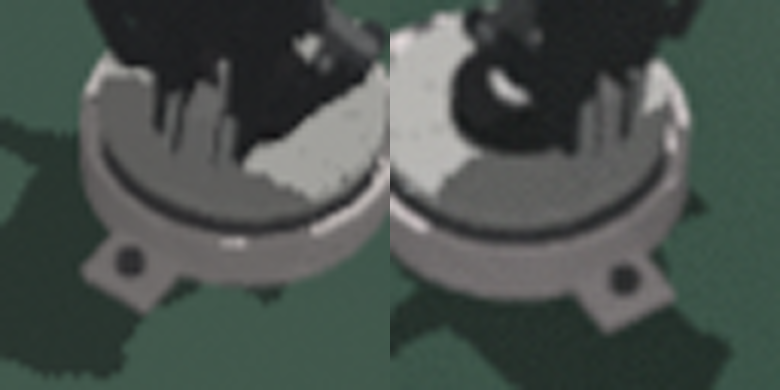

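>>> arm_command(increments=[[[0.0, 0.0, -0.1], 0, 0], [[-0.1, 0.0, -0.12], 0, 0], [[-0.2, 0.0, -0.12], 0, 0], [[-0.2, 0.0, -0.12], 0, 0]])

```text
time_s: 13.0
eef_pos: [0.5843, 0.1017, 0.0589]
tcp_rot: [0.707, -0.705, -0.006, 0.053]
contact_force: [-2.7, -0.1, 7.1]
gripper_width: 0.191
```

```bash
python3 st.py .05
```

```text
13.0 [0.5843 0.1017 0.0589] ang 0.9943 r 0.0453 Ft -2.73 Fr 0.03 Fz 7.09 yaw 0.016 0.19065336389980678
0.05 [ 0.23 -0.01]
tool axis [-0.0667  0.0005 -0.9978]
```

>>> arm_command(increments=[[[-0.1, 0.0, -0.05], 0, 0], [[-0.15, 0.0, -0.05], 0, 0], [[-0.15, 0.0, -0.05], 0, 0]])

```text
time_s: 13.3
eef_pos: [0.5841, 0.1016, 0.0589]
tcp_rot: [0.707, -0.705, -0.007, 0.052]
contact_force: [0.8, -0.8, 4.5]
gripper_width: 0.193
```

```bash
python3 st.py .05
```

```text
13.3 [0.5841 0.1016 0.0589] ang 0.9891 r 0.0454 Ft 0.82 Fr 0.81 Fz 4.48 yaw 0.019 0.19274059000388089
0.05 [ 0.23 -0.01]
tool axis [-0.0637  0.0004 -0.998 ]
```

>>> arm_command(increments=[[[0, 0, 0], 0, 2.2], [[0, 0, 0], 0, 2.6], [[0, 0, 0], 0, 3.2], [[0, 0, 0], 0, 4.0], [[0, 0, 0], 0, 4.0]])

```text
time_s: 13.8
eef_pos: [0.5841, 0.1016, 0.0588]
tcp_rot: [0.707, -0.705, -0.007, 0.052]
contact_force: [-0.2, 0.6, -0.7]
gripper_width: 0.466
```

```bash
python3 st.py; python3 look.py rel scene,side; python3 -c "
from h import *
cam('wrist','relw.png')"
```

```text
13.8 [0.5841 0.1016 0.0588] ang 0.9904 r 0.0454 Ft -0.17 Fr -0.63 Fz -0.71 yaw 0.019 0.46596368491337337
tool axis [-0.0638  0.0003 -0.998 ]
scene 252 169
side 212 153
13.9 [0.5841 0.1016 0.0588] [0.5841 0.1016 0.0589] [ 0.7072 -0.7051 -0.0066  0.0516] yaw -1.0741238187445359 0.4715926372740255 [-0.3712 -0.7991  0.5196] [ 0.0105 -0.0661  0.0518]
```

View pics/rel.png

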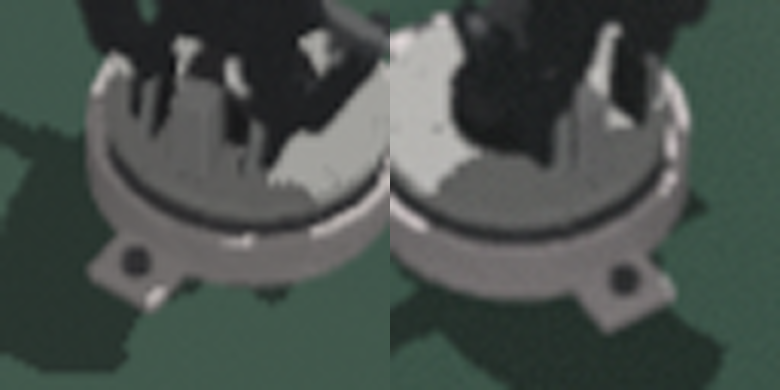

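View pics/relw.png

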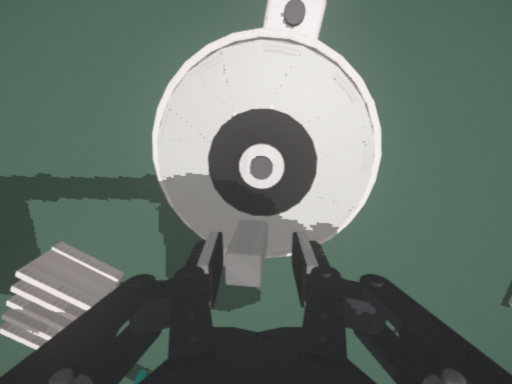

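>>> arm_command(increments=[[[0, 0, 2], 0, 4.5], [[0, 0, 5], 0, 4.5], [[0, -2, 9], 0, 4.5], [[0, -5, 11], 0, 4.5], [[0, -7, 12], 0, 4.5]])

```text
time_s: 14.45
eef_pos: [0.5855, 0.0303, 0.1818]
tcp_rot: [0.707, -0.706, -0.008, 0.05]
contact_force: [0.6, -0.0, -0.4]
gripper_width: 0.528
```

```bash
python3 - <<'E'
from h import *
np.set_printoptions(precision=4,suppress=True)
T=[]
for n in ['scene','side','wrist']:
    im=cam(n,n+'5.png'); np.save(n[:2]+'5.npy',im,allow_pickle=True)
    u,v=proj(im,[.584,.105,.06]); u=int(u);v=int(v);print(n,u-32,v-32)
    T.append(cv2.resize(im['pixels'][max(v-32,0):v+32,u-32:u+32],(260*2,260*2),interpolation=cv2.INTER_CUBIC))
    for t in ['pin_head','wheel_hole','wheel_axis']:
        print(n,t,[(np.round(d['at'],4).tolist(),round(float(d['conf']),2)) for d in ctrl.landmark_of(t,n)])
cv2.imwrite('pics/fin1.png',cv2.resize(np.hstack(T[:2]),(800,400)))
cv2.imwrite('pics/fin1w.png',T[2])
o=ctrl.get_obs();print(o['time_s'],o['eef_pos'])
E
```

```text
scene 253 159
scene pin_head [([0.4782, -0.0848, 0.0471], 0.69), ([0.5882, -0.1758, 0.0423], 0.65), ([0.424, 0.0094, -0.0019], 0.52), ([0.5805, 0.1044, 0.0618], 0.48), ([0.5823, 0.1448, 0.0452], 0.2)]
scene wheel_hole [([0.5776, 0.1006, 0.0472], 0.74), ([0.7353, -0.0126, -0.0031], 0.59)]
scene wheel_axis [([0.583, 0.144, 0.0441], 0.74), ([0.7309, -0.0104, -0.0028], 0.25)]
side 211 142
side pin_head [([0.5778, 0.1039, 0.066], 0.55), ([0.5919, -0.1704, 0.0479], 0.51)]
side wheel_hole [([0.5762, 0.1012, 0.0446], 0.92)]
side wheel_axis [([0.5846, 0.1478, 0.0415], 0.55)]
wrist 240 79
wrist pin_head [([0.4833, -0.0861, 0.0447], 0.95), ([0.5841, 0.0979, 0.0659], 0.58), ([0.5953, -0.176, 0.0432], 0.46)]
wrist wheel_hole [([0.5783, 0.1033, 0.039], 0.74)]
wrist wheel_axis [([0.5864, 0.1491, 0.0437], 0.76)]
15.05 [0.584  0.0322 0.1785]
```

View pics/fin1.png

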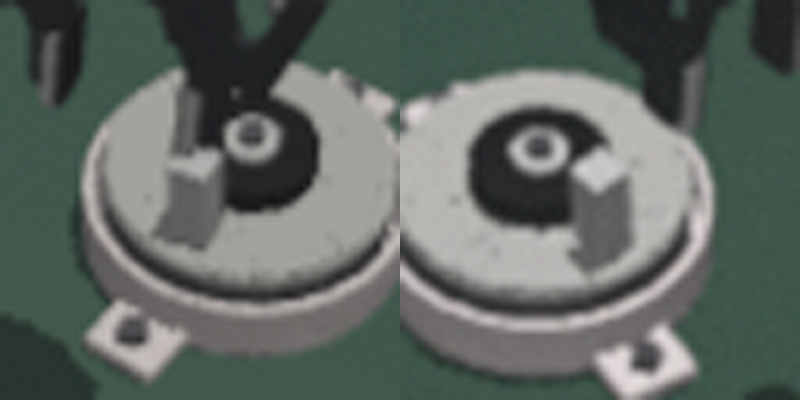

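View pics/wrist5.png

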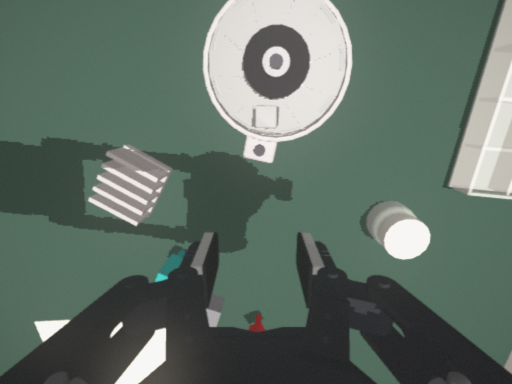

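>>> arm_command(increments=[[[0, 1.5, -3], 0, 4.5], [[0, 2.3, -4.8], 0, 4.5], [[0, 2.3, -4.8], 0, 4.5], [[0, 2.3, -4.8], 0, 4.5]])

```text
time_s: 15.45
eef_pos: [0.5841, 0.0553, 0.1305]
tcp_rot: [0.707, -0.705, -0.007, 0.053]
contact_force: [0.5, 0.2, 0.8]
gripper_width: 0.525
```

```bash
python3 - <<'E'
from h import *
np.set_printoptions(precision=4,suppress=True)
im=cam('wrist','wrist6.png'); np.save('wr6.npy',im,allow_pickle=True)
u,v=proj(im,[.58,.102,.065]); u=int(u);v=int(v);print(u-40,v-40)
c=cv2.resize(im['pixels'][max(v-40,0):v+40,u-40:u+40],(600,600),interpolation=cv2.INTER_CUBIC)
cv2.imwrite('pics/w6z.png',c)
o=ctrl.get_obs();print(o['time_s'],o['eef_pos'],im['position'])
T=[]
for n in ['scene','side']:
    im=cam(n); np.save(n[:2]+'6.npy',im,allow_pickle=True)
    u,v=proj(im,[.58,.102,.065]); u=int(u);v=int(v);print(n,u-20,v-20)
    T.append(cv2.resize(im['pixels'][v-20:v+20,u-20:u+20],(400,400),interpolation=cv2.INTER_CUBIC))
cv2.imwrite('pics/fin2.png',np.hstack(T))
E
```

```text
222 107
15.5 [0.5847 0.055  0.1313] [0.5874 0.1312 0.2732]
scene 263 170
side 222 154
```

View pics/w6z.png

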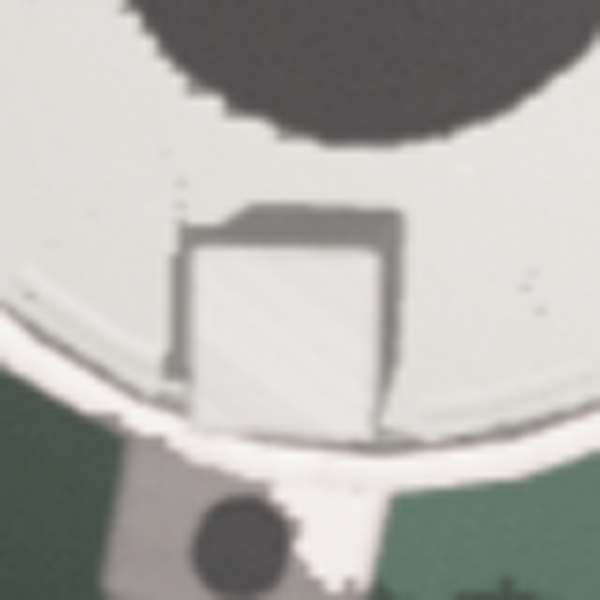

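View pics/fin2.png

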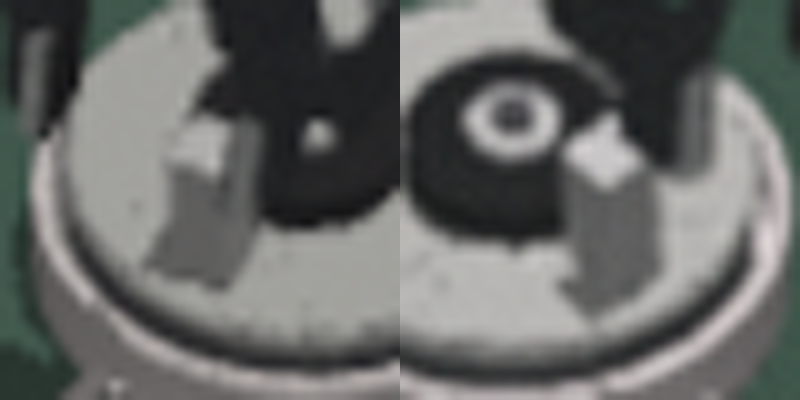

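```bash
python3 - <<'E'
from h import *
np.set_printoptions(precision=4,suppress=True)
w=np.load('wr6.npy',allow_pickle=True).item();sd=np.load('si6.npy',allow_pickle=True).item();sc=np.load('sc6.npy',allow_pickle=True).item()
W=lambda x,y:(222+x/7.5-.4,107+y/7.5-.4)
cs=[(190,247),(378,250),(373,437),(192,428)]
P=np.array([at_z(w,*W(*c),.0875) for c in cs]);print(P,P.mean(0));
for a,b in [(0,1),(3,2),(0,3),(1,2)]: d=P[b]-P[a];print(np.linalg.norm(d),np.degrees(np.arctan2(d[1],d[0])))
# side top corners: left(565,150) back(610,112) right(640,152) front(605,186); scene top: (165,163) back-left(190,120)...
S=lambda x,y:(222+(x-400)/10-.4,154+y/10-.4)
for wc,s in [((192,428),(565,150)),((190,247),(610,112)),((378,250),(640,154)),((373,437),(605,186))]:
    print(tri(ray(w,*W(*wc)),ray(sd,*S(*s))))
# predicted locations of a level, fully seated head in the views
c=P.mean(0)[:2]; 
for n,im,f in (('side',sd,lambda u,v:((u+.4-222)*10+400,(v+.4-154)*10)),('scene',sc,lambda u,v:((u+.4-263)*10,(v+.4-170)*10))):
    for z in (.0875,.0435):
        print(n,z,[tuple(np.round(f(*proj(im,[p[0],p[1],z]))).astype(int)) for p in P])
wf=lambda u,v:((u+.4-222)*7.5,(v+.4-107)*7.5)
print('w',[tuple(np.round(wf(*proj(w,[p[0],p[1],.0435]))).astype(int)) for p in P])
E
```

```text
[[0.5702 0.1093 0.0875]
 [0.5871 0.1105 0.0875]
 [0.5883 0.0935 0.0875]
 [0.5715 0.0927 0.0875]] [0.5793 0.1015 0.0875]
0.016958046523343925 4.341900415567512
0.01678274406185751 2.697617702078016
0.0165716457010494 -85.16046470471748
0.01705263118468573 -85.78673143842066
(array([0.5687, 0.0977, 0.0988]), [np.float64(0.004647142058422466), np.float64(0.004647142058422504)])
(array([0.5762, 0.107 , 0.0993]), [np.float64(0.006155539429592034), np.float64(0.0061555394295918)])
(array([0.5896, 0.1074, 0.0752]), [np.float64(0.003106845680767608), np.float64(0.003106845680767373)])
(array([0.5823, 0.0957, 0.08  ]), [np.float64(0.007092552128738444), np.float64(0.0070925521287385634)])
side 0.0875 [(np.int64(561), np.int64(151)), (np.int64(612), np.int64(119)), (np.int64(657), np.int64(155)), (np.int64(606), np.int64(186))]
side 0.0435 [(np.int64(565), np.int64(271)), (np.int64(614), np.int64(238)), (np.int64(658), np.int64(274)), (np.int64(608), np.int64(306))]
scene 0.0875 [(np.int64(195), np.int64(120)), (np.int64(256), np.int64(141)), (np.int64(229), np.int64(186)), (np.int64(169), np.int64(164))]
scene 0.0435 [(np.int64(191), np.int64(231)), (np.int64(249), np.int64(252)), (np.int64(223), np.int64(297)), (np.int64(166), np.int64(274))]
w [(np.int64(230), np.int64(203)), (np.int64(383), np.int64(205)), (np.int64(379), np.int64(359)), (np.int64(231), np.int64(352))]
```

>>> arm_command(increments=[[[-0.1, 1.0, 0], 0, 0], [[-0.25, 4.65, 0], 0, 0], [[-0.25, 4.65, -2], 0, 0], [[-0.25, 4.65, -3.3], 0, 0], [[-0.25, 4.65, -3.6], 0, 0]], newtons=40)

```text
time_s: 16.1
eef_pos: [0.5813, 0.1013, 0.0944]
tcp_rot: [0.707, -0.705, -0.006, 0.052]
contact_force: [0.3, -0.7, -0.1]
gripper_width: -0.001
```

```bash
python3 st.py
```

```text
16.1 [0.5813 0.1013 0.0944] ang 0.9275 r 0.0457 Ft 0.33 Fr 0.7 Fz -0.06 yaw 0.018 -0.0008059860685380575
tool axis [-0.0649 -0.0002 -0.9979]
```

>>> arm_command(increments=[[[0, 0, -0.3], 0, 0], [[0, 0, -0.4], 0, 0], [[0, 0, -0.5], 0, 0], [[0, 0, -0.5], 0, 0]])

```text
time_s: 16.5
eef_pos: [0.5816, 0.101, 0.0897]
tcp_rot: [0.707, -0.705, -0.006, 0.052]
contact_force: [0.7, 0.1, 0.3]
gripper_width: -0.001
```

```bash
python3 st.py
```

```text
16.5 [0.5816 0.101  0.0897] ang 0.9351 r 0.046 Ft 0.71 Fr -0.15 Fz 0.27 yaw 0.018 -0.0011886586917417544
tool axis [-0.0641 -0.0001 -0.9979]
```

>>> arm_command(increments=[[[0, 0, -0.1], 0, 0], [[0, 0, -0.15], 0, 0], [[0, 0, -0.2], 0, 0], [[0, 0, -0.2], 0, 0]])

```text
time_s: 16.9
eef_pos: [0.5822, 0.101, 0.0884]
tcp_rot: [0.707, -0.705, -0.007, 0.051]
contact_force: [0.7, 0.1, 3.9]
gripper_width: -0.003
```

```bash
python3 st.py
```

```text
16.9 [0.5822 0.101  0.0884] ang 0.9482 r 0.046 Ft 0.68 Fr -0.11 Fz 3.87 yaw 0.02 -0.0031272973301828305
tool axis [-0.0626 -0.0001 -0.998 ]
```

>>> arm_command(increments=[[[0, 0, -0.06], 0, 0], [[0, 0, -0.1], 0, 0], [[0, 0, -0.12], 0, 0], [[0, 0, -0.12], 0, 0]])

```text
time_s: 17.3
eef_pos: [0.5831, 0.101, 0.0881]
tcp_rot: [0.707, -0.705, -0.008, 0.051]
contact_force: [-0.6, -0.0, 5.6]
gripper_width: -0.003
```

```bash
python3 st.py
```

```text
17.3 [0.5831 0.101  0.0881] ang 0.9669 r 0.046 Ft -0.55 Fr 0.0 Fz 5.6 yaw 0.022 -0.003479145281095913
tool axis [-0.0605 -0.0001 -0.9982]
```

>>> arm_command(increments=[[[-0.05, 0, -0.1], 0, 0], [[-0.05, 0, -0.15], 0, 0], [[-0.05, 0, -0.15], 0, 0]])

```text
time_s: 17.6
eef_pos: [0.5838, 0.1011, 0.0879]
tcp_rot: [0.707, -0.705, -0.009, 0.049]
contact_force: [1.3, -0.4, 7.9]
gripper_width: -0.001
```

```bash
python3 st.py
```

```text
17.6 [0.5838 0.1011 0.0879] ang 0.9828 r 0.046 Ft 1.31 Fr 0.47 Fz 7.86 yaw 0.026 -0.0005975245370186763
tool axis [-0.0573 -0.0001 -0.9984]
```

>>> arm_command(increments=[[[0, 0, 1], 0, 0], [[0, 0, 5], 0, 0], [[0, -4.6, 7], 0, 4.5], [[0, -8, 8], 0, 4.5], [[0, -8, 8], 0, 4.5]])

```text
time_s: 18.1
eef_pos: [0.5848, 0.0173, 0.1699]
tcp_rot: [-0.706, 0.706, 0.009, -0.047]
contact_force: [-0.3, 0.2, 0.4]
gripper_width: 0.505
```

```bash
python3 - <<'E'
from h import *
np.set_printoptions(precision=4,suppress=True)
T=[]
for n in ['scene','side','wrist']:
    im=cam(n,n+'7.png')
    u,v=proj(im,[.58,.102,.065]); u=int(u);v=int(v);r=30 if n=='wrist' else 20
    T.append(cv2.resize(im['pixels'][v-r:v+r,u-r:u+r],(266,266),interpolation=cv2.INTER_CUBIC))
cv2.imwrite('pics/fin3.png',np.hstack(T))
for n in ['scene','side','wrist']:
  for t in ['wheel_hole','pin_head','jar','finned','pin_tee','pin_ball','driver']:
    print(n,t,[(np.round(d['at'],3).tolist(),round(float(d['conf']),2)) for d in ctrl.landmark_of(t,n)])
E
python3 st.py
```

```text
scene wheel_hole [([0.579, 0.1, 0.046], 0.9)]
scene pin_head [([0.477, -0.082, 0.048], 0.69), ([0.581, 0.101, 0.062], 0.61), ([0.589, -0.175, 0.044], 0.53)]
scene jar [([0.734, -0.006, -0.002], 0.74)]
scene finned [([0.424, 0.011, 0.002], 0.84)]
scene pin_tee [([0.5, -0.231, 0.008], 0.4)]
scene pin_ball [([0.484, -0.286, 0.006], 0.6)]
scene driver []
side wheel_hole [([0.362, 0.356, -0.003], 0.72), ([0.574, 0.1, 0.045], 0.61), ([0.583, 0.101, 0.021], 0.44)]
side pin_head [([0.477, -0.086, 0.048], 0.75), ([0.594, -0.174, 0.046], 0.71), ([0.579, 0.103, 0.065], 0.49)]
side jar [([0.735, -0.01, -0.0], 0.56), ([0.363, 0.355, -0.003], 0.17)]
side finned [([0.426, 0.01, 0.001], 0.8)]
side pin_tee [([0.5, -0.232, 0.005], 0.67)]
side pin_ball [([0.482, -0.293, 0.005], 0.43)]
side driver [([0.362, 0.355, -0.001], 0.9), ([0.581, 0.102, 0.064], 0.59)]
wrist wheel_hole [([0.577, 0.105, 0.037], 0.73)]
wrist pin_head [([0.586, 0.098, 0.066], 0.73), ([0.483, -0.086, 0.045], 0.56), ([0.59, -0.177, 0.042], 0.46)]
wrist jar [([0.737, -0.007, -0.0], 0.71)]
wrist finned [([0.426, 0.005, -0.003], 0.69)]
wrist pin_tee []
wrist pin_ball [([0.425, 0.01, -0.004], 0.72)]
wrist driver []
19.3 [0.5838 0.021  0.1679] ang 0.969 r 0.126 Ft -0.86 Fr 0.62 Fz 0.2 yaw 0.025 0.5274633411986508
tool axis [-0.0572 -0.0001 -0.9984]
```

View pics/fin3.png

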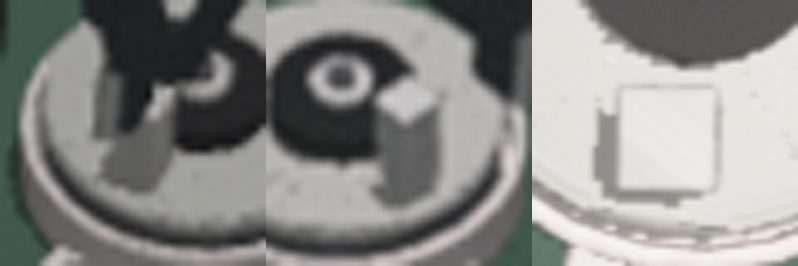

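View pics/side7.png

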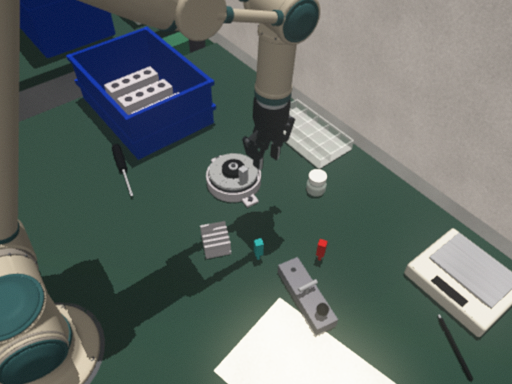

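```bash
python3 -c "
from workcell import ctrl
print(ctrl.finish_job())"
```

```text
the job is handed in; nothing more can be done
None
```

I took the square-headed pin from the stand and put it in the wheel's hole. I wound the wheel counter-clockwise and felt the pin drop into the lock hole. I then pushed the pin down, let go, pressed once more on its head and moved clear. The job was handed in at about 19.3 s.

**Lock:** The drop came with the tool about 1.0 rad round, and with the load off the tool the pin held the wheel. In the pictures the hole sits at about 0.85–0.9 rad.

**Pin seating:** The pin stopped with its head within about 0.6 mm of where it should lie on the wheel. After I let go, a fingertip touch put the head's top at about 88 mm, against 87.5 mm expected. The networks put the head's centre at 62–66 mm, against 65.5 mm expected.

**Other things:** The other two pins are still in the stand. The jar, finned part, screwdriver and the two coloured look-alike pins are where they started, to within the networks' accuracy, and the robot was touching nothing.

**Doubts:**
- **Tilt:** the gripper tilted about 3.5° while winding, and in the wrist picture after release the pin seemed to lean about 3°. I did not measure this well. The corner heights I worked out from two views disagreed by up to 24 mm because I matched the corners wrongly, so I went by the touch check.
- **Pressing force:** the last press reached only about 8 N because the fingertips slid slightly on the head.

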